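# Put away lipsticks and bangles, then close the jewellery box

## Robot

A 6-joint arm with a two-finger parallel gripper is mounted at the origin on the work surface. World frame = base frame: x ahead of the robot, y to its left, z up, the work surface at z = 0. Lengths are in m, angles in degrees, forces in N, time in s.
With the tool pointing down it reaches from about 0.375 to 0.9 m from the base axis. Payload 3.1 kg.
Tool frame: the origin (TCP) lies between the finger pads; the fingertips stand 11 mm ahead of it and the grasp point (between the pads) lies 8 mm behind it; z points along the fingers, y is the line along which they close (so a half turn about z gives the same grasp; the last joint's range is limited). The gripper opens to 87 mm and grips with 3 to 60 N. Pads are 19 mm wide; open, the fingers measure 117 mm over their backs; the gripper's body (75 mm by 190 mm) begins 51 mm behind the grasp point.
Start: joints at [53.6, 30.224, 82.088, -0, 67.689, -10.227], TCP at [0.276, 0.561, 0.234] pointing down, gripper open.
Joint ranges: [-176.69, 176.69], [-43.24, 126.21], [12.49, 139.97], [-82, 262], [0, 151.66], [-163.58, 163.58]. Speed limits (degrees/s): [159.86, 159.86, 180, 180, 180, 180].

## Interface

Orientations are given as a 3x3 rotation matrix whose columns are the frame's x, y, z axes.
In Python, from rig import bot, viewer, workorder, models gives the robot as it stands.
- The arm moves only by the shell command python3 -m jog 'ROWS'. ROWS is JSON, a list of rows, each a list of 7 numbers: the opening, from 0 (shut) to 1 (fully open), then the shift along the tool's x, y, z in m, then the turn, a rotation vector about the tool's x, y, z in degrees. In form: [[claw, x, y, z, ax, ay, az], ...]. A call has 1 to 20 rows; each row is the pose to reach, as a shift and turn from the pose commanded when the call began, along the tool's axes at that moment; what a row does not reach only later rows make up. A row lasts 1/8 s, in which the tool goes at most 62.5 mm and 10.7 degrees, less where a joint would pass 70% of its speed; a pose out of reach is approached as far as the arm can. A call with a gripper value outside its range is refused whole. The fingers move at their own pace and stop on an object; the grip force is fixed at half the most. Time passes only in rows, so rows that repeat a pose let the fingers close. It gives the time, the measured TCP pose, the force, the opening and the grip force at its end, in the units of the state.
- bot.read_state(): the state, without advancing time (a new reading comes with each control period).
- viewer.capture(name): name is "side" or "top" or "wrist"; returns (picture, depth): 384x512x3 uint8, blue, green, red; 384x512 float32, m along the optical axis (not along the pixel's ray), 0 where there is no reading.
- viewer.camera_info(name): a dict with "fx", "fy", "cx", "cy" (pixels), "dist_coeffs" ([k1, k2, p1, p2, k3] as OpenCV has them; the pictures are not rectified), "world_to_cam" (4x4, takes a point from world to camera coordinates). Camera axes: x right, y down, z forward; pixel columns grow to the right and rows downward; lengths in m; the calibration is good to about 2 mm. A picture is of the moment at which its call begins: read the wrist's pose just before it. camera_info takes no time and is no camera call; for the wrist camera it gives the pose at the moment of the call.
- workorder.hand_in(): hands the job in; it is judged then, once.
Trained networks look in the newest picture that a camera, given by its name, has taken for a name from the list of things; names that differ only in an ending like _2 or _b are one class to them, and where a whole thing is asked for, a point or a joint stands for the part that bears it (a point fixed in the world has none). Each returns a list of dicts, best first, with "p" (0 to 1); they miss things now and then, are a little off and sometimes report something else, mostly with a low value. They report only what shows in the picture. A call takes as long as a camera call. They do not tell look-alikes from the thing itself.
- models.outline_of(camera, thing): "mask" (384x512 bool, what is visible of it).
- models.tip_of(camera, thing): "xyz" ([x, y, z] in m, in world coordinates, good to about 4 mm: a listed point, or the origin of a listed thing).
The state is a dict: "time_s": time; "joint_positions": joint angles; "qvel": joint speeds; "tau": joint torques, N m; "position": TCP position; "tcp_rot": TCP orientation; "force": force on the tool from outside, world axes, zero at the start; "moment": the same for the moment, N m; "opening": opening from 0.0 (shut) to 1.0 (fully open); "grasp_force": force on a finger pad.
Only numpy, scipy, OpenCV 4.12 (cv2) and the standard library are available. Lean on these libraries where they do the work, as an engineer would, in place of code of your own. Each camera call takes 0.05 s, during which the arm holds its last target. There are 200 camera calls.

## Task

Pull the drawer of the small wooden chest well open by its brass handle, put every loose lipstick into the drawer and every loose bangle pair into the open red jewellery box, and push the drawer fully home. As the very last thing gently lower the jewellery box lid until it is fully shut, and do not disturb the carousel, the dish, the spectacle case or the hair clip.

Things in the scene. Friction and masses are not known exactly. Their poses are not given: they have to be found in the camera images.
- chest_drawer0 (a joint): slide of the drawer of the wooden chest, in m: 0 fully home, 0.149 fully open; it slides along the chest's -x, towards the robot, with about 1 N friction. The chest is fixed, 220 deep x 250 wide x 90 mm high, walls 12 mm, standing on the table with its drawer front towards the robot
- chest_drawer0_handle (a point): middle of the drawer's brass bar handle (moves with the drawer): a horizontal bar, 11 mm thick and 120 mm long along y, 35 mm out from the drawer front, 52 mm above the table and 38 mm below the chest's top. Axes: x points into the chest (pull along -x), y along the bar, z up
- drawer_floor (a point): centre of the drawer's inner floor, 22 mm above the table (moves with the drawer). Same axes as the handle. The drawer inside is 175 mm (x) by 208 mm (y) with walls 46 mm high (front panel 56 mm above the floor); with the drawer open by q the chest's front edge covers what lies beyond x = q - 0.094 in this frame. The handle is at x = -0.1435
- jbox: the red jewellery box, fixed to the table: open-topped, 170 (x) x 250 (y) x 60 mm high, walls and floor 6 mm. Origin at the centre of its underside; its front faces -x, the lid's hinge runs along y at the far rim (+x)
- jbox_in (a point): centre of the jewellery box's inner floor, 6 mm above the table; axes as the box. Inside 158 (x) x 238 mm (y), 54 mm deep
- jbox_lid (a joint): hinge angle of the jewellery box lid, rad: 0 shut, 1.57 upright, 1.9 fully back. The hinge is stiff (about 0.25 N m) and the lid stays where it is left
- jbox_lid_hinge (a point): middle of the lid's hinge line, on the box's far rim 60 mm above the table, at the lid's underside. Turns with the lid: when shut x points away from the robot, y along the hinge, z up; the lid reaches 170 mm from here along its own -x, is 250 mm wide and 8 mm thick (from z = 0 to z = 8 mm)
- jbox_lid_handle (a point): grip point of the brass knob on the lid's outer face, on the lid's middle, 140 mm from the hinge and 35 mm out from the outer face; knob head 28 mm across, its end 43 mm out
- lip_red: lipstick in a square case, 76 x 22 x 22 mm, lying on its side along its x axis: black bottom half (-x), brass band, red cap (+x). Origin at the centre of the face that is its underside at the start (should it roll over, 11 mm from its middle along its -z). May be absent
- lip_white: lipstick in a square case, 76 x 22 x 22 mm, lying on its side along its x axis: black bottom half (-x), brass band, white cap (+x). Origin at the centre of the face that is its underside at the start (should it roll over, 11 mm from its middle along its -z). May be absent
- lip_orange: lipstick in a square case, 76 x 22 x 22 mm, lying on its side along its x axis: black bottom half (-x), brass band, orange cap (+x). Origin at the centre of the face that is its underside at the start (should it roll over, 11 mm from its middle along its -z). May be absent
- bangle_emerald: stacked pair of emerald green glass bangles tied together as one ring, lying flat: outer diameter 69 mm, inner diameter 53 mm (8 mm wall), 18 mm high, small brass dots outside. Origin at the ring's centre at its underside, z is the ring's axis. May be absent
- bangle_amber: stacked pair of amber yellow glass bangles tied together as one ring, lying flat: outer diameter 69 mm, inner diameter 53 mm (8 mm wall), 18 mm high, small brass dots outside. Origin at the ring's centre at its underside, z is the ring's axis. May be absent
- bangle_rose: stacked pair of rose pink glass bangles tied together as one ring, lying flat: outer diameter 69 mm, inner diameter 53 mm (8 mm wall), 18 mm high, small brass dots outside. Origin at the ring's centre at its underside, z is the ring's axis. May be absent
- bangle_blue: stacked pair of deep blue glass bangles tied together as one ring, lying flat: outer diameter 69 mm, inner diameter 53 mm (8 mm wall), 18 mm high, small brass dots outside. Origin at the ring's centre at its underside, z is the ring's axis. May be absent
- carousel: bystander: clear and white plastic lipstick carousel, 132 mm across, 182 mm high. Origin at the centre of its underside
- dish: bystander: white porcelain soap-shaped dish, 130 x 90 x 24 mm. Origin at the centre of its underside
- spec_case: bystander: black spectacle case, 160 x 60 x 36 mm, long along its x. Origin at the centre of its underside
- hair_clip: bystander: chrome hair clip, 85 x 18 x 15 mm, long along its x. Origin at the centre of its underside
There are look-alikes about, which are no part of the job. What is meant by the bangle_rose is not black or grey, and is the larger of those in its own colour.

How it is judged (in metres and radians):
On the way, in this order (a step that is already met when the one before it is completed fails the run):
1. the drawer is pulled at least 100 mm open (value of joint chest_drawer0 above 0.1 m), for 0.2 s.
2. every lipstick is in the drawer and the drawer is pushed home (within 10 mm), every bangle pair is in the jewellery box, and the lid is still open (over 0.6 rad) (x of lip_red in the frame of drawer_floor between -0.087 and 0.087 m and y of lip_red in the frame of drawer_floor between -0.104 and 0.104 m and z of lip_red in the frame of drawer_floor between -0.01 and 0.04 m and x of lip_white in the frame of drawer_floor between -0.087 and 0.087 m and y of lip_white in the frame of drawer_floor between -0.104 and 0.104 m and z of lip_white in the frame of drawer_floor between -0.01 and 0.04 m and x of lip_orange in the frame of drawer_floor between -0.087 and 0.087 m and y of lip_orange in the frame of drawer_floor between -0.104 and 0.104 m and z of lip_orange in the frame of drawer_floor between -0.01 and 0.04 m and x of bangle_emerald in the frame of jbox_in between -0.075 and 0.075 m and y of bangle_emerald in the frame of jbox_in between -0.115 and 0.115 m and z of bangle_emerald in the frame of jbox_in between -0.01 and 0.045 m and x of bangle_amber in the frame of jbox_in between -0.075 and 0.075 m and y of bangle_amber in the frame of jbox_in between -0.115 and 0.115 m and z of bangle_amber in the frame of jbox_in between -0.01 and 0.045 m and x of bangle_rose in the frame of jbox_in between -0.075 and 0.075 m and y of bangle_rose in the frame of jbox_in between -0.115 and 0.115 m and z of bangle_rose in the frame of jbox_in between -0.01 and 0.045 m and x of bangle_blue in the frame of jbox_in between -0.075 and 0.075 m and y of bangle_blue in the frame of jbox_in between -0.115 and 0.115 m and z of bangle_blue in the frame of jbox_in between -0.01 and 0.045 m and value of joint chest_drawer0 below 0.01 m and value of joint jbox_lid above 0.6 rad), for 0.2 s.
3. the lid is lowered shut (within 0.04 rad) (value of joint jbox_lid below 0.04 rad), for 0.2 s.
At the end, for the whole second after the job is handed in: Every lipstick lies inside the drawer and every bangle pair inside the jewellery box (their origins within the inner walls, below the rim); the drawer is home within 10 mm, and the lid is shut within 0.04 rad (7 mm at its front edge) (x of lip_red in the frame of drawer_floor between -0.087 and 0.087 m and y of lip_red in the frame of drawer_floor between -0.104 and 0.104 m and z of lip_red in the frame of drawer_floor between -0.01 and 0.04 m and x of lip_white in the frame of drawer_floor between -0.087 and 0.087 m and y of lip_white in the frame of drawer_floor between -0.104 and 0.104 m and z of lip_white in the frame of drawer_floor between -0.01 and 0.04 m and x of lip_orange in the frame of drawer_floor between -0.087 and 0.087 m and y of lip_orange in the frame of drawer_floor between -0.104 and 0.104 m and z of lip_orange in the frame of drawer_floor between -0.01 and 0.04 m and x of bangle_emerald in the frame of jbox_in between -0.075 and 0.075 m and y of bangle_emerald in the frame of jbox_in between -0.115 and 0.115 m and z of bangle_emerald in the frame of jbox_in between -0.01 and 0.045 m and x of bangle_amber in the frame of jbox_in between -0.075 and 0.075 m and y of bangle_amber in the frame of jbox_in between -0.115 and 0.115 m and z of bangle_amber in the frame of jbox_in between -0.01 and 0.045 m and x of bangle_rose in the frame of jbox_in between -0.075 and 0.075 m and y of bangle_rose in the frame of jbox_in between -0.115 and 0.115 m and z of bangle_rose in the frame of jbox_in between -0.01 and 0.045 m and x of bangle_blue in the frame of jbox_in between -0.075 and 0.075 m and y of bangle_blue in the frame of jbox_in between -0.115 and 0.115 m and z of bangle_blue in the frame of jbox_in between -0.01 and 0.045 m and value of joint chest_drawer0 below 0.01 m and value of joint jbox_lid below 0.04 rad); the robot touches nothing.
It fails at once if a bystander (carousel, dish, spectacle case, hair clip) is shifted more than 30 mm (distance of any of carousel, dish, spec_case, hair_clip from where it was at the start of the episode above 0.03 m).
It fails at once if the carousel is tipped more than 0.4 rad (angle between carousel's own z axis and vertical above 0.4 rad).
It fails at once if the lid is slammed (falls faster than 2.5 rad/s) (velocity of joint jbox_lid below -2.5 rad/s).
Of lip_red, lip_white, lip_orange only 2 to 3 are there at a start; the rules pass over those that are not, and their reading is None.
Of bangle_emerald, bangle_amber, bangle_rose, bangle_blue only 2 to 4 are there at a start; the rules pass over those that are not, and their reading is None.
At some moment in a run one of lip_red, lip_white, lip_orange, bangle_emerald, bangle_amber, bangle_rose, bangle_blue may be knocked a few centimetres aside while the robot is not near it.
Once in a run the grip may slacken for a moment while it holds something.
It also fails if it takes over 210 s, if anything falls off the work surface, if the arm or the gripper's body presses on something with over 40 N, if the wrist force passes 120 N, or if a joint passes its speed limit or range.

## Working session

There is one attempt and no reset: what is moved stays moved. The work goes in short steps, Python scripts to look and compute and a shell command to move; the robot and the scene stay as the last step left them, time stands still between calls to the robot, and variables do not carry over. Pictures are saved under pics/ and viewed, at most 14 in all, crops included, and the job is handed in when it is done.

```bash
ls; mkdir -p pics; cat > h.py <<'E'
import numpy as np, cv2
from rig import bot, viewer, workorder, models
np.set_printoptions(precision=4,suppress=True)
def world(cam,uv,depth,info=None):
    i=info or viewer.camera_info(cam)
    K=np.array([[i['fx'],0,i['cx']],[0,i['fy'],i['cy']],[0,0,1]])
    uv=np.asarray(uv,float).reshape(-1,2)
    n=cv2.undistortPoints(uv.reshape(-1,1,2),K,np.array(i['dist_coeffs'])).reshape(-1,2)
    d=depth[uv[:,1].astype(int),uv[:,0].astype(int)]
    P=np.c_[n*d[:,None],d,np.ones(len(d))]
    return (np.linalg.inv(np.array(i['world_to_cam']))@P.T).T[:,:3]
def maskpts(cam,m,depth,info=None):
    v,u=np.nonzero(m&(depth>0)); return world(cam,np.c_[u,v],depth,info)
E
python3 - <<'E'
from h import *
s=bot.read_state();print(s['position'],s['tcp_rot'],s['opening'])
ims=[]
for c in ['top','side']:
    p,d=viewer.capture(c);cv2.imwrite(f'pics/{c}0.png',p);np.save(f'{c}0.npy',d)
    cv2.imwrite(f'{c}0raw.png',p)
    for n in ['chest_drawer0_handle','drawer_floor','jbox','jbox_in','jbox_lid_hinge','jbox_lid_handle','lip_red','lip_white','lip_orange','bangle_emerald','bangle_amber','bangle_rose','bangle_blue','carousel','dish','spec_case','hair_clip']:
        r=models.tip_of(c,n)
        print(c,n,[(round(a['p'],2),np.round(a['xyz'],3).tolist()) for a in r[:3]])
E
```

```text
pics
[0.2752 0.5604 0.2326] [[-0.8975  0.441  -0.0013]
 [ 0.441   0.8975 -0.0017]
 [ 0.0004 -0.0021 -1.    ]] 0.9973540115063718
top chest_drawer0_handle [(0.71, [0.577, 0.289, 0.048])]
top drawer_floor []
top jbox [(0.72, [0.436, -0.243, 0.004])]
top jbox_in [(0.61, [0.436, -0.239, 0.007]), (0.28, [0.78, 0.141, 0.006])]
top jbox_lid_hinge [(0.68, [0.507, -0.293, 0.066])]
top jbox_lid_handle [(0.77, [0.54, -0.32, 0.201])]
top lip_red [(0.61, [0.78, 0.144, 0.005]), (0.57, [0.612, -0.072, -0.003])]
top lip_white [(0.75, [0.415, -0.018, 0.001])]
top lip_orange [(0.52, [0.516, -0.062, -0.008])]
top bangle_emerald [(0.73, [0.741, -0.21, 0.003]), (0.58, [0.625, 0.022, 0.001])]
top bangle_amber [(0.68, [0.632, 0.127, -0.001]), (0.6, [0.518, 0.034, -0.002])]
top bangle_rose [(0.64, [0.523, 0.032, -0.007]), (0.64, [0.388, 0.081, -0.003]), (0.59, [0.34, 0.217, -0.003])]
top bangle_blue [(0.73, [0.709, -0.03, -0.004]), (0.21, [0.782, 0.144, 0.004])]
top carousel [(0.71, [0.778, 0.144, 0.005])]
top dish [(0.96, [0.74, -0.206, 0.002])]
top spec_case [(0.95, [0.655, -0.378, 0.002])]
top hair_clip 
[... 503 characters left out ...]
side lip_white [(0.68, [0.421, -0.017, -0.002])]
side lip_orange [(0.66, [0.739, -0.206, 0.001]), (0.64, [0.516, -0.064, -0.002]), (0.32, [0.628, 0.025, 0.002])]
side bangle_emerald [(0.79, [0.627, 0.023, 0.002])]
side bangle_amber [(0.48, [0.636, 0.131, -0.0]), (0.23, [0.713, -0.034, 0.0])]
side bangle_rose [(0.62, [0.38, 0.303, -0.004]), (0.61, [0.342, 0.224, -0.002]), (0.55, [0.522, 0.028, 0.002])]
side bangle_blue [(0.63, [0.714, -0.034, 0.002])]
side carousel [(0.63, [0.781, 0.142, 0.001]), (0.23, [0.441, -0.243, 0.007])]
side dish [(0.86, [0.741, -0.204, 0.003]), (0.67, [0.786, 0.143, 0.0])]
side spec_case [(0.57, [0.656, -0.38, 0.002])]
side hair_clip [(0.64, [0.794, -0.056, -0.002])]
```

View pics/top0.png

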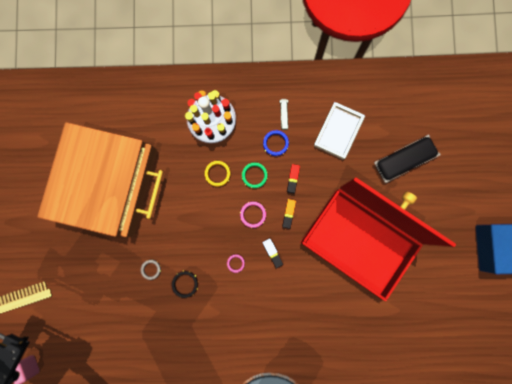

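View pics/side0.png

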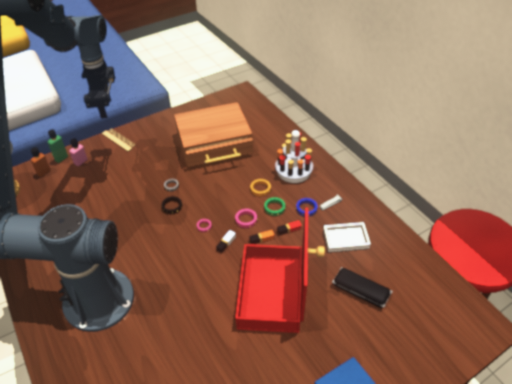

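The top view shows these possible targets:
- **Rose bangle:** large pink ring at (252,214) and small pink ring at (235,263). The black ring at (184,284) and grey ring at (150,270) are excluded by colour.
- **Other bangles:** emerald (254,175), amber (217,173) and blue (275,143), one of each.
- **Lipsticks:** red (293,178), orange (289,213) and white (272,252). The ones standing in the carousel at (210,117) are not part of the job.

I choose the large pink ring, and I'll measure it and check it in a crop.

```bash
python3 - <<'E'
from h import *
p=cv2.imread('top0raw.png');d=np.load('top0.npy')
cv2.imwrite('pics/crop1.png',cv2.resize(p[130:300,130:310],None,fx=3.3,fy=3.3,interpolation=cv2.INTER_CUBIC))
viewer.capture('top')
for n in ['lip_red','lip_white','lip_orange','bangle_emerald','bangle_amber','bangle_rose','bangle_blue','chest_drawer0_handle','jbox','jbox_lid','chest_drawer0','dish','hair_clip','spec_case']:
    for r in models.outline_of('top',n)[:3]:
        m=r['mask'];P=maskpts('top',m,d)
        if n.startswith('ban'):
            Q=P[:,:2];e=(Q.max(0)+Q.min(0))/2; print(n,round(r['p'],2),'ctr',e,'ext',np.ptp(Q,axis=0),'z',np.median(P[:,2]),np.argwhere(m).mean(0)[::-1])
        else:
            top=P[P[:,2]>np.percentile(P[:,2],98)-0.012] if n.startswith('lip') else P
            (c,s,a)=cv2.minAreaRect(top[:,:2].astype(np.float32)*1000); 
            print(n,round(r['p'],2),np.array(c),np.array(s),a,'z',np.percentile(P[:,2],[5,50,95]),np.argwhere(m).mean(0)[::-1], 'box',cv2.boxPoints((c,s,a)).round().tolist())
E
```

```text
lip_red 0.81 [611.3947 -78.1119] [21.9863 76.8007] 78.24822235107422 z [0.0156 0.0214 0.0248] [292.7741 178.1297] box [[572.0, -81.0], [647.0, -97.0], [651.0, -75.0], [576.0, -60.0]]
lip_red 0.43 [ 508.3276 -294.8889] [249.8151  10.0821] 53.589088439941406 z [0.0033 0.1777 0.2309] [395.5225 212.5184] box [[430.0, -392.0], [438.0, -398.0], [587.0, -197.0], [578.0, -191.0]]
lip_orange 0.47 [517.2016 -64.112 ] [21.9924 75.4735] 77.085205078125 z [0.0011 0.0208 0.0243] [288.6069 213.4885] box [[478.0, -66.0], [552.0, -83.0], [556.0, -62.0], [483.0, -45.0]]
lip_orange 0.42 [ 508.7184 -294.397 ] [248.5595  10.1272] 53.589088439941406 z [0.0027 0.0079 0.2249] [369.8868 236.3813] box [[431.0, -391.0], [439.0, -397.0], [587.0, -197.0], [578.0, -191.0]]
bangle_emerald 0.63 ctr [0.6226 0.0249] ext [0.0658 0.0625] z 0.016788210904676637 [255.0112 174.0506]
bangle_emerald 0.27 ctr [ 0.5188 -0.0644] ext [0.0759 0.0375] z 0.020732787950110243 [288.5932 213.019 ]
bangle_amber 0.57 ctr [0.6304 0.1278] ext [0.0662 0.0571] z 0.01655035599637311 [215.2986 173.4375]
bangle_rose 0.66 ctr [0.5177 0.0323] e
[... 1555 characters left out ...]
2.785945892333984 z [0.0039 0.0087 0.0246] [338.5685 130.3048] box [[659.0, -218.0], [784.0, -282.0], [827.0, -199.0], [702.0, -135.0]]
hair_clip 0.65 [793.6047 -58.3412] [19.3563 81.8243] 89.00821685791016 z [0.006  0.0136 0.017 ] [283.8841 112.7988] box [[753.0, -67.0], [834.0, -69.0], [835.0, -49.0], [753.0, -48.0]]
hair_clip 0.58 [779.0645 140.3574] [131.6664 132.5628] 0.7220894694328308 z [0.0273 0.0896 0.1701] [210.2618 116.5759] box [[712.0, 206.0], [714.0, 73.0], [846.0, 75.0], [844.0, 207.0]]
spec_case 0.85 [ 654.8782 -379.8635] [ 64.3074 162.8419] 25.082799911499023 z [0.0234 0.0345 0.0385] [405.9311 158.9439] box [[591.0, -320.0], [660.0, -467.0], [719.0, -440.0], [649.0, -292.0]]
```

View pics/crop1.png

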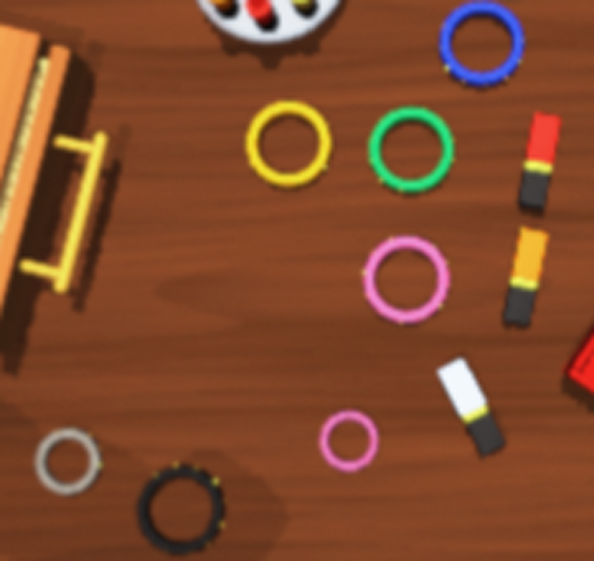

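The crop shows the large pink ring at (405,279), about 85 px across, against about 58 px for the small one at (349,440). The large one is bangle_rose. I'll do the bangles first, because amber stands in the drawer's path, and start with amber.

```bash
cat > go.py <<'E'
# usage: go.py x,y,z,az ...  -> shifts/turns from the current pose, tool pointing down, az = azimuth of tool y
import sys
from h import *
from scipy.spatial.transform import Rotation as R
s=bot.read_state();p=np.array(s['position']);r=np.array(s['tcp_rot'])
for a in sys.argv[1:]:
    x,y,z,az=map(float,a.split(','));t=np.radians(az)
    yy=np.array([np.cos(t),np.sin(t),0]);zz=np.array([0,0,-1.]);T=np.c_[np.cross(yy,zz),yy,zz]
    print(np.round(r.T@(np.array([x,y,z])-p),4),np.round(R.from_matrix(r.T@T).as_rotvec(degrees=True),1))
E
cat > box.py <<'E'
import numpy as np
H=np.array([.508,-.294]);b=np.radians(-36.4);X=np.array([np.cos(b),np.sin(b)]);Y=np.array([-X[1],X[0]])
C=H-.085*X
def bx(x,y): return C+x*X+y*Y
c=np.radians(74.5);CX=np.array([np.cos(c),np.sin(c)]);CY=np.array([-CX[1],CX[0]])
for x,y in [(.035,.05),(.035,-.05),(-.035,.05),(-.035,-.05)]: print(bx(x,y))
E
python3 box.py; python3 go.py .632,.129,.15,90 .632,.129,.013,90
```

```text
[ 0.49742625 -0.22408437]
[ 0.43808437 -0.30457375]
[ 0.44108369 -0.18254504]
[ 0.3817418  -0.26303442]
[-0.5104 -0.2304  0.0836] [ -0.   -0.  -26.2]
[-0.5104 -0.2304  0.2206] [ -0.   -0.  -26.2]
```

```bash
python3 -m jog '[[1,-0.51,-0.23,0.083,0,0,-26.2],[1,-0.51,-0.23,0.083,0,0,-26.2],[1,-0.51,-0.23,0.083,0,0,-26.2],[1,-0.51,-0.23,0.083,0,0,-26.2],[1,-0.51,-0.23,0.083,0,0,-26.2],[1,-0.51,-0.23,0.083,0,0,-26.2],[1,-0.51,-0.23,0.083,0,0,-26.2],[1,-0.51,-0.23,0.083,0,0,-26.2],[1,-0.51,-0.23,0.083,0,0,-26.2],[1,-0.51,-0.23,0.083,0,0,-26.2],[1,-0.51,-0.23,0.083,0,0,-26.2],[1,-0.51,-0.23,0.083,0,0,-26.2]]'
python3 - <<'E'
from h import *
p,d=viewer.capture('wrist');i=viewer.camera_info('wrist');cv2.imwrite('pics/w1.png',p)
for r in models.outline_of('wrist','bangle_amber')[:2]:
    P=maskpts('wrist',r['mask'],d,i)[:,:];print(r['p'],(P.max(0)+P.min(0))/2,np.ptp(P,axis=0))
print([(a['p'],a['xyz']) for a in models.tip_of('wrist','bangle_amber')])
E
python3 go.py .632,.129,.013,90
```

```text
time_s: 4.05
position: [0.6306, 0.131, 0.1506]
tcp_rot: [[-1.0, -0.002, -0.001], [-0.002, 1.0, 0.0], [0.001, 0.0, -1.0]]
force: [-0.6, 0.0, 0.5]
opening: 1.003
grasp_force: 0.0
[]
[-0.001  -0.0021  0.138 ] [ 0.  -0.   0.2]
```

View pics/w1.png

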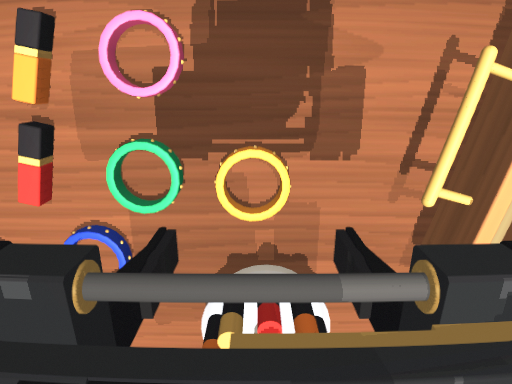

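The wrist view shows amber centred at (253,184), midway between the fingers. Emerald, rose and blue are to its left. I'll go down and grasp it.

```bash
cat > ring.py <<'E'
# colour-based position of a thing near an expected place: ring.py cam hueLo hueHi x y
import sys
from h import *
def ring(cam,lo,hi,x,y,rad=.09,p=None,d=None,i=None):
    if p is None: i=viewer.camera_info(cam);p,d=viewer.capture(cam)
    hsv=cv2.cvtColor(p,cv2.COLOR_BGR2HSV)
    m=(hsv[...,0]>=lo)&(hsv[...,0]<=hi)&(hsv[...,1]>70)&(hsv[...,2]>60)
    P=maskpts(cam,m,d,i);P=P[(np.hypot(P[:,0]-x,P[:,1]-y)<rad)&(P[:,2]>.006)&(P[:,2]<.06)]
    if len(P)<20: return None
    t=P[P[:,2]>np.percentile(P[:,2],90)-.006]
    (c,r)=cv2.minEnclosingCircle((t[:,:2]*1000).astype(np.float32))
    return np.array(c)/1000,r,len(P),np.percentile(P[:,2],90)
if __name__=='__main__': 
    print(ring(sys.argv[1],*map(float,sys.argv[2:6])))
E
python3 ring.py wrist 22 32 .632 .129; python3 ring.py wrist 60 80 .624 .024;python3 ring.py wrist 145 172 .521 .031
python3 -m jog '[[1,0,-0.001,0.07,0,0,0],[1,0,-0.001,0.12,0,0,0],[1,0,-0.001,0.138,0,0,0],[1,0,-0.001,0.138,0,0,0],[1,0,-0.001,0.138,0,0,0],[0.6,0,-0.001,0.138,0,0,0],[0.6,0,-0.001,0.138,0,0,0],[0.6,0,-0.001,0.138,0,0,0],[0.6,0,-0.001,0.138,0,0,0],[0.6,0,-0.001,0.138,0,0,0]]'
```

```text
(array([0.6338, 0.1067]), 54.60597229003906, 1577, np.float64(0.019074642354550798))
(array([0.6254, 0.0276]), 34.385986328125, 2229, np.float64(0.019107737890355626))
(array([0.5197, 0.0337]), 34.491722106933594, 1703, np.float64(0.01918630263902137))
time_s: 5.6
position: [0.6321, 0.1285, 0.0129]
tcp_rot: [[-1.0, -0.001, 0.001], [-0.001, 1.0, -0.0], [-0.001, -0.0, -1.0]]
force: [0.3, 0.6, 3.4]
opening: 0.791
grasp_force: 30.0
```

```bash
python3 go.py .632,.1285,.27,90 .497,-.224,.27,53.6 .497,-.224,.05,53.6
```

```text
[-0.     -0.     -0.2571] [-0.  0.  0.]
[ 0.1352 -0.3525 -0.2572] [ 0.   0.  36.4]
[ 0.1353 -0.3525 -0.0372] [ 0.   0.  36.4]
```

```bash
python3 -m jog '[[0.6,0,0,-0.06,0,0,0],[0.6,0,0,-0.12,0,0,0],[0.6,0,0,-0.18,0,0,0],[0.6,0,0,-0.257,0,0,0],[0.6,0.135,-0.3525,-0.257,0,0,36.4],[0.6,0.135,-0.3525,-0.257,0,0,36.4],[0.6,0.135,-0.3525,-0.257,0,0,36.4],[0.6,0.135,-0.3525,-0.257,0,0,36.4],[0.6,0.135,-0.3525,-0.257,0,0,36.4],[0.6,0.135,-0.3525,-0.257,0,0,36.4],[0.6,0.135,-0.3525,-0.257,0,0,36.4],[0.6,0.135,-0.3525,-0.257,0,0,36.4],[0.6,0.135,-0.3525,-0.257,0,0,36.4],[0.6,0.135,-0.3525,-0.257,0,0,36.4],[0.6,0.135,-0.3525,-0.257,0,0,36.4]]'
python3 - <<'E'
from h import *
p,d=viewer.capture('side');cv2.imwrite('pics/s1.png',p)
E
python3 go.py .497,-.224,.05,53.6
```

```text
time_s: 7.48
position: [0.4975, -0.2229, 0.2695]
tcp_rot: [[-0.806, 0.592, -0.0], [0.592, 0.806, 0.0], [0.0, 0.0, -1.0]]
force: [0.1, -0.4, -0.8]
opening: 0.792
grasp_force: 30.0
[-0.0002 -0.0009  0.2195] [ 0.  -0.   0.1]
```

View pics/s1.png

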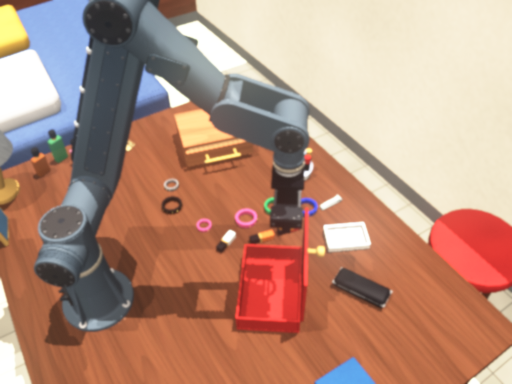

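The side view shows amber still held beside the open lid at (300,215). I'll keep a little further from the lid and release over box x = +0.02.

```bash
python3 go.py .485,-.215,.06,53.6
python3 -m jog '[[0.6,0.015,0,0,0,0,0],[0.6,0.015,0,0.06,0,0,0],[0.6,0.015,0,0.12,0,0,0],[0.6,0.015,0,0.18,0,0,0],[0.6,0.015,0,0.21,0,0,0],[0.6,0.015,0,0.21,0,0,0],[0.6,0.015,0,0.21,0,0,0],[0.92,0.015,0,0.21,0,0,0],[0.92,0.015,0,0.21,0,0,0],[0.92,0.015,0,0.21,0,0,0],[0.92,0.015,0,0.21,0,0,0],[0.92,0.015,0,0.15,0,0,0],[1,0.015,0,0.09,0,0,0],[1,0.015,0,0.03,0,0,0],[1,0.015,0,0,0,0,0],[1,0.015,0,0,0,0,0]]'
python3 ring.py side 22 32 .485 -.215; python3 ring.py side 60 80 .624 .024;python3 ring.py top 60 80 .624 .024
python3 go.py .624,.026,.27,90 .624,.026,.012,90
```

```text
[ 0.0148 -0.0008  0.2095] [ 0.  -0.   0.1]
time_s: 9.52
position: [0.4862, -0.2159, 0.2722]
tcp_rot: [[-0.805, 0.593, 0.005], [0.593, 0.805, -0.004], [-0.007, 0.0, -1.0]]
force: [-0.5, -0.8, -0.3]
opening: 0.997
grasp_force: 0.0
(array([ 0.4863, -0.2168]), 34.29202651977539, 143, np.float64(0.027017753375935972))
None
(array([0.6234, 0.0252]), 34.231143951416016, 216, np.float64(0.0195219333465545))
[ 0.0299  0.2766 -0.0019] [  0.1  -0.2 -36.4]
[0.029  0.2766 0.2561] [  0.1  -0.2 -36.4]
```

Amber lies flat in the box. Emerald is next.

```bash
python3 -m jog '[[1,0.03,0.277,0,0,0,-36.4],[1,0.03,0.277,0,0,0,-36.4],[1,0.03,0.277,0,0,0,-36.4],[1,0.03,0.277,0,0,0,-36.4],[1,0.03,0.277,0,0,0,-36.4],[1,0.03,0.277,0,0,0,-36.4],[1,0.03,0.277,0.06,0,0,-36.4],[1,0.03,0.277,0.12,0,0,-36.4],[1,0.03,0.277,0.18,0,0,-36.4],[1,0.03,0.277,0.23,0,0,-36.4],[1,0.03,0.277,0.256,0,0,-36.4],[1,0.03,0.277,0.256,0,0,-36.4],[1,0.03,0.277,0.256,0,0,-36.4],[0.6,0.03,0.277,0.256,0,0,-36.4],[0.6,0.03,0.277,0.256,0,0,-36.4],[0.6,0.03,0.277,0.256,0,0,-36.4],[0.6,0.03,0.277,0.256,0,0,-36.4],[0.6,0.03,0.277,0.256,0,0,-36.4]]'
python3 go.py .624,.026,.27,90 .4257,-.2957,.27,53.6 .4257,-.2957,.06,53.6
```

```text
time_s: 11.92
position: [0.625, 0.0258, 0.0135]
tcp_rot: [[-1.0, -0.001, -0.0], [-0.001, 1.0, 0.0], [0.0, 0.0, -1.0]]
force: [-0.1, -0.3, -0.4]
opening: 0.777
grasp_force: 30.0
[ 0.0011  0.0002 -0.2565] [ 0. -0.  0.]
[ 0.1996 -0.3214 -0.2565] [-0.  -0.  36.4]
[ 0.1995 -0.3214 -0.0465] [-0.  -0.  36.4]
```

```bash
python3 -m jog '[[0.6,0,0,-0.06,0,0,0],[0.6,0,0,-0.12,0,0,0],[0.6,0,0,-0.18,0,0,0],[0.6,0,0,-0.24,0,0,0],[0.6,0.2,-0.321,-0.256,0,0,36.4],[0.6,0.2,-0.321,-0.256,0,0,36.4],[0.6,0.2,-0.321,-0.256,0,0,36.4],[0.6,0.2,-0.321,-0.256,0,0,36.4],[0.6,0.2,-0.321,-0.256,0,0,36.4],[0.6,0.2,-0.321,-0.256,0,0,36.4],[0.6,0.2,-0.321,-0.256,0,0,36.4],[0.6,0.2,-0.321,-0.256,0,0,36.4],[0.6,0.2,-0.321,-0.256,0,0,36.4],[0.6,0.2,-0.321,-0.196,0,0,36.4],[0.6,0.2,-0.321,-0.136,0,0,36.4],[0.6,0.2,-0.321,-0.086,0,0,36.4],[0.6,0.2,-0.321,-0.046,0,0,36.4],[0.6,0.2,-0.321,-0.046,0,0,36.4]]'

```

```text
time_s: 14.18
position: [0.4245, -0.2923, 0.057]
tcp_rot: [[-0.807, 0.591, -0.005], [0.591, 0.807, 0.005], [0.007, 0.001, -1.0]]
force: [0.8, -0.8, -0.8]
opening: 0.77
grasp_force: 30.0
```

```bash
python3 -m jog '[[0.92,0,0,0,0,0,0],[0.92,0,0,0,0,0,0],[0.92,0,0,0,0,0,0],[0.92,0,0,0,0,0,0],[0.92,0,0,-0.06,0,0,0],[1,0,0,-0.12,0,0,0],[1,0,0,-0.18,0,0,0],[1,0,0,-0.21,0,0,0],[1,0,0,-0.21,0,0,0]]'
python3 ring.py side 60 80 .426 -.296;python3 ring.py side 145 172 .521 .031; python3 ring.py top 145 172 .521 .031
python3 go.py .521,.032,.27,90 .521,.032,.012,90
```

```text
time_s: 15.3
position: [0.4263, -0.2965, 0.2726]
tcp_rot: [[-0.805, 0.593, 0.005], [0.593, 0.805, -0.005], [-0.007, -0.001, -1.0]]
force: [0.7, -0.3, -0.2]
opening: 0.996
grasp_force: 0.0
(array([ 0.4253, -0.2977]), 34.035987854003906, 127, np.float64(0.026202899838735406))
(array([0.5186, 0.0327]), 35.800437927246094, 154, np.float64(0.020005909040457535))
(array([0.5173, 0.0318]), 34.20399475097656, 219, np.float64(0.019585467781037112))
[ 0.116   0.3202 -0.0011] [  0.1  -0.1 -36.4]
[0.1153 0.3201 0.2569] [  0.1  -0.1 -36.4]
```

```bash
python3 -m jog '[[1,0.1175,0.319,0,0,0,-36.4],[1,0.1175,0.319,0,0,0,-36.4],[1,0.1175,0.319,0,0,0,-36.4],[1,0.1175,0.319,0,0,0,-36.4],[1,0.1175,0.319,0,0,0,-36.4],[1,0.1175,0.319,0,0,0,-36.4],[1,0.1175,0.319,0,0,0,-36.4],[1,0.1175,0.319,0.06,0,0,-36.4],[1,0.1175,0.319,0.12,0,0,-36.4],[1,0.1175,0.319,0.18,0,0,-36.4],[1,0.1175,0.319,0.23,0,0,-36.4],[1,0.1175,0.319,0.257,0,0,-36.4],[1,0.1175,0.319,0.257,0,0,-36.4],[1,0.1175,0.319,0.257,0,0,-36.4],[0.6,0.1175,0.319,0.257,0,0,-36.4],[0.6,0.1175,0.319,0.257,0,0,-36.4],[0.6,0.1175,0.319,0.257,0,0,-36.4],[0.6,0.1175,0.319,0.257,0,0,-36.4],[0.6,0.1175,0.319,0.257,0,0,-36.4]]'
python3 go.py .519,.032,.27,90 .4355,-.1784,.27,53.6 .4355,-.1784,.06,53.6
```

```text
time_s: 17.82
position: [0.5198, 0.0312, 0.0126]
tcp_rot: [[-1.0, -0.001, 0.0], [-0.001, 1.0, -0.0], [-0.0, -0.0, -1.0]]
force: [0.3, -0.6, -1.0]
opening: 0.766
grasp_force: 29.9
[ 0.0008  0.0008 -0.2574] [-0.  0.  0.]
[ 0.0845 -0.2096 -0.2574] [-0.   0.  36.4]
[ 0.0845 -0.2096 -0.0474] [-0.   0.  36.4]
```

```bash
python3 -m jog '[[0.6,0,0,-0.06,0,0,0],[0.6,0,0,-0.12,0,0,0],[0.6,0,0,-0.18,0,0,0],[0.6,0,0,-0.2,0,0,0],[0.6,0.0845,-0.21,-0.2,0,0,36.4],[0.6,0.0845,-0.21,-0.2,0,0,36.4],[0.6,0.0845,-0.21,-0.2,0,0,36.4],[0.6,0.0845,-0.21,-0.2,0,0,36.4],[0.6,0.0845,-0.21,-0.2,0,0,36.4],[0.6,0.0845,-0.21,-0.2,0,0,36.4],[0.6,0.0845,-0.21,-0.2,0,0,36.4],[0.6,0.0845,-0.21,-0.136,0,0,36.4],[0.6,0.0845,-0.21,-0.086,0,0,36.4],[0.6,0.0845,-0.21,-0.047,0,0,36.4],[0.6,0.0845,-0.21,-0.047,0,0,36.4],[0.6,0.0845,-0.21,-0.047,0,0,36.4]]'

```

```text
time_s: 19.82
position: [0.4363, -0.1787, 0.0604]
tcp_rot: [[-0.806, 0.592, 0.001], [0.592, 0.806, -0.001], [-0.001, 0.0, -1.0]]
force: [-1.1, -0.2, -0.3]
opening: 0.77
grasp_force: 29.9
```

```bash
python3 -m jog '[[0.92,0,0,0,0,0,0],[0.92,0,0,0,0,0,0],[0.92,0,0,0,0,0,0],[0.92,0,0,0,0,0,0],[0.92,0,0,-0.06,0,0,0],[1,0,0,-0.12,0,0,0],[1,0,0,-0.18,0,0,0],[1,0,0,-0.21,0,0,0],[1,0,0,-0.21,0,0,0]]'
python3 ring.py side 145 172 .4355 -.178;python3 ring.py side 105 125 .711 -.033; python3 ring.py top 105 125 .711 -.033
python3 go.py .712,-.033,.27,90 .712,-.033,.012,90
```

```text
time_s: 20.95
position: [0.4366, -0.1797, 0.2721]
tcp_rot: [[-0.805, 0.593, 0.005], [0.593, 0.805, -0.004], [-0.007, 0.0, -1.0]]
force: [-1.1, 0.3, -1.0]
opening: 0.999
grasp_force: 0.0
(array([ 0.4364, -0.1827]), 33.44529342651367, 199, np.float64(0.04117201982146114))
(array([ 0.7086, -0.0322]), 35.66889953613281, 114, np.float64(0.02007101244309002))
(array([ 0.7102, -0.034 ]), 34.16483688354492, 221, np.float64(0.01960771371015957))
[-0.1373  0.2816 -0.0021] [  0.1  -0.2 -36.4]
[-0.138   0.2816  0.2559] [  0.1  -0.2 -36.4]
```

```bash
python3 -m jog '[[1,-0.136,0.2805,0,0,0,-36.4],[1,-0.136,0.2805,0,0,0,-36.4],[1,-0.136,0.2805,0,0,0,-36.4],[1,-0.136,0.2805,0,0,0,-36.4],[1,-0.136,0.2805,0,0,0,-36.4],[1,-0.136,0.2805,0,0,0,-36.4],[1,-0.136,0.2805,0,0,0,-36.4],[1,-0.136,0.2805,0.06,0,0,-36.4],[1,-0.136,0.2805,0.12,0,0,-36.4],[1,-0.136,0.2805,0.18,0,0,-36.4],[1,-0.136,0.2805,0.23,0,0,-36.4],[1,-0.136,0.2805,0.256,0,0,-36.4],[1,-0.136,0.2805,0.256,0,0,-36.4],[1,-0.136,0.2805,0.256,0,0,-36.4],[0.6,-0.136,0.2805,0.256,0,0,-36.4],[0.6,-0.136,0.2805,0.256,0,0,-36.4],[0.6,-0.136,0.2805,0.256,0,0,-36.4],[0.6,-0.136,0.2805,0.256,0,0,-36.4],[0.6,-0.136,0.2805,0.256,0,0,-36.4]]'
python3 go.py .710,-.033,.27,90 .55,-.06,.27,53.6 .3762,-.259,.27,53.6 .3762,-.259,.06,53.6
```

```text
time_s: 23.48
position: [0.7112, -0.0337, 0.0137]
tcp_rot: [[-1.0, -0.001, -0.0], [-0.001, 1.0, -0.0], [0.0, -0.0, -1.0]]
force: [-0.9, -0.7, 1.4]
opening: 0.785
grasp_force: 30.0
[ 0.0012  0.0007 -0.2563] [-0. -0.  0.]
[ 0.1613 -0.0262 -0.2562] [-0.  -0.  36.4]
[ 0.3352 -0.2251 -0.2562] [-0.  -0.  36.4]
[ 0.3351 -0.2251 -0.0462] [-0.  -0.  36.4]
```

```bash
python3 -m jog '[[0.6,0,0,-0.06,0,0,0],[0.6,0,0,-0.12,0,0,0],[0.6,0,0,-0.18,0,0,0],[0.6,0,0,-0.24,0,0,0],[0.6,0.16,-0.026,-0.256,0,0,36.4],[0.6,0.16,-0.026,-0.256,0,0,36.4],[0.6,0.16,-0.026,-0.256,0,0,36.4],[0.6,0.335,-0.225,-0.256,0,0,36.4],[0.6,0.335,-0.225,-0.256,0,0,36.4],[0.6,0.335,-0.225,-0.256,0,0,36.4],[0.6,0.335,-0.225,-0.256,0,0,36.4],[0.6,0.335,-0.225,-0.256,0,0,36.4],[0.6,0.335,-0.225,-0.256,0,0,36.4],[0.6,0.335,-0.225,-0.256,0,0,36.4],[0.6,0.335,-0.225,-0.196,0,0,36.4],[0.6,0.335,-0.225,-0.136,0,0,36.4],[0.6,0.335,-0.225,-0.086,0,0,36.4],[0.6,0.335,-0.225,-0.046,0,0,36.4],[0.6,0.335,-0.225,-0.046,0,0,36.4]]'

```

```text
time_s: 25.85
position: [0.376, -0.2562, 0.0572]
tcp_rot: [[-0.807, 0.591, -0.005], [0.591, 0.807, 0.005], [0.007, 0.002, -1.0]]
force: [0.1, -0.2, -0.7]
opening: 0.784
grasp_force: 30.0
```

```bash
python3 -m jog '[[0.92,0,0,0,0,0,0],[0.92,0,0,0,0,0,0],[0.92,0,0,0,0,0,0],[0.92,0,0,0,0,0,0],[0.92,0,0,-0.06,0,0,0],[1,0,0,-0.12,0,0,0],[1,0,0,-0.18,0,0,0],[1,0,0,-0.21,0,0,0],[1,0,0,-0.21,0,0,0]]'
python3 ring.py side 105 125 .376 -.259
python3 - <<'E'
from h import *
p,d=viewer.capture('side');cv2.imwrite('pics/s2.png',p)
print(np.array(models.tip_of('side','chest_drawer0_handle')[0]['xyz']))
E
python3 go.py .576,.290,.27,74.5 .576,.290,.046,74.5
```

```text
time_s: 26.98
position: [0.3773, -0.26, 0.2723]
tcp_rot: [[-0.805, 0.593, 0.005], [0.593, 0.805, -0.005], [-0.007, -0.002, -1.0]]
force: [0.7, 0.4, -0.1]
opening: 0.995
grasp_force: 0.0
(array([ 0.3808, -0.2657]), 31.229230880737305, 132, np.float64(0.04072853004275554))
[ 0.1638  0.5601 -0.0008] [  0.1  -0.1 -20.9]
[0.1632 0.56   0.2232] [  0.1  -0.1 -20.9]Traceback (most recent call last):
  File "<stdin>", line 3, in <module>
IndexError: list index out of range
```

View pics/s2.png

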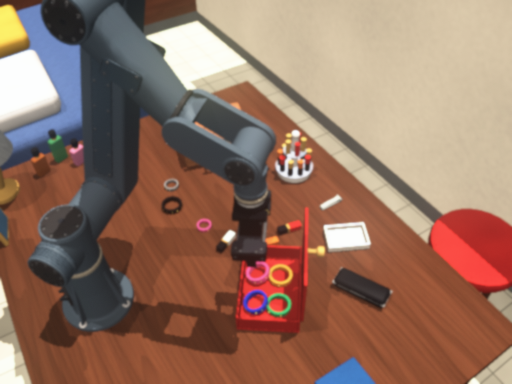

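The side view shows all four bangles in the box: rose (258,272), amber (281,274), blue (256,302) and emerald (279,304). Next is the handle, which I'll fit from the first top picture.

```bash
python3 - <<'E'
from h import *
p=cv2.imread('top0raw.png');d=np.load('top0.npy')
hsv=cv2.cvtColor(p,cv2.COLOR_BGR2HSV)
m=(hsv[...,0]>=21)&(hsv[...,0]<=34)&(hsv[...,1]>110)&(hsv[...,2]>120)
m[:,:120]=0;m[:,175:]=0;m[:160]=0;m[225:]=0
P=maskpts('top',m,d);P=P[(P[:,2]>.045)&(P[:,2]<.066)]
c=np.radians(74.5);X=np.array([np.cos(c),np.sin(c)]);H=np.array([.576,.29])
a=(P[:,:2]-H)@X;Q=P[np.abs(a)<.012]
print(len(P),np.histogram(a,10),cv2.fitLine((Q[:,:2]*1000).astype(np.float32),cv2.DIST_L2,0,.01,.01).ravel(),(Q.max(0)+Q.min(0))/2,np.ptp(Q,axis=0),np.percentile(Q[:,2],90))
E
```

```text
257 (array([115,  54,  15,  15,  13,  13,   5,   0,   0,  27]), array([-0.0081, -0.0018,  0.0044,  0.0107,  0.017 ,  0.0232,  0.0295,
        0.0357,  0.042 ,  0.0483,  0.0545])) [  0.9652  -0.2614 574.2479 288.2711] [0.5749 0.2915 0.0543] [0.1219 0.0477 0.0121] 0.05834438044014343
```

```bash
python3 go.py .575,.2885,.15,74.8
python3 -m jog '[[1,0.04,0.13,0,0,0,-10],[0.3,0.163,0.559,0,0,0,-21.2],[0.3,0.163,0.559,0,0,0,-21.2],[0.3,0.163,0.559,0,0,0,-21.2],[0.3,0.163,0.559,0,0,0,-21.2],[0.3,0.163,0.559,0,0,0,-21.2],[0.3,0.163,0.559,0,0,0,-21.2],[0.3,0.163,0.559,0,0,0,-21.2],[0.3,0.163,0.559,0,0,0,-21.2],[0.3,0.163,0.559,0,0,0,-21.2],[0.3,0.163,0.559,0,0,0,-21.2],[0.3,0.163,0.559,0,0,0,-21.2],[0.3,0.163,0.559,0.06,0,0,-21.2],[0.3,0.163,0.559,0.12,0,0,-21.2],[0.3,0.163,0.559,0.12,0,0,-21.2]]'
python3 go.py .575,.2885,.046,74.8
python3 - <<'E'
from h import *
p,d=viewer.capture('wrist');cv2.imwrite('pics/w2.png',p)
E
```

```text
[0.1634 0.5583 0.1192] [  0.1  -0.1 -21.2]
time_s: 29.0
position: [0.5723, 0.2849, 0.1445]
tcp_rot: [[-0.965, 0.264, -0.013], [0.264, 0.965, -0.004], [0.012, -0.007, -1.0]]
force: [-0.2, -0.3, 0.8]
opening: 0.299
grasp_force: 0.0
[-0.0028  0.0049  0.0985] [-0.4 -0.7 -0.1]
```

View pics/w2.png

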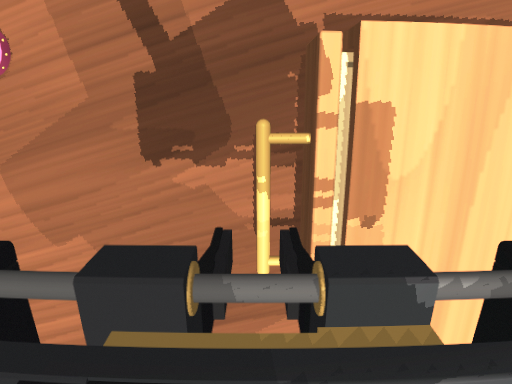

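The bar (263,200) lies between the fingers. I'll let the arm settle before going down.

```bash
python3 -m jog '[[0.3,0,0,0,0,0,0],[0.3,0,0,0,0,0,0],[0.3,0,0,0,0,0,0]]' | head -2;  python3 go.py .575,.2885,.046,74.8
```

```text
time_s: 29.42
position: [0.5776, 0.2882, 0.1517]
[ 0.0029 -0.0006  0.1057] [0.1 0.2 0. ]
```

```bash
python3 -m jog '[[0.3,0.002,0,0.04,0,0,0],[0.3,0.002,0,0.08,0,0,0],[0.3,0.002,0,0.105,0,0,0],[0.3,0.002,0,0.105,0,0,0],[0.3,0.002,0,0.105,0,0,0],[0,0.002,0,0.105,0,0,0],[0,0.002,0,0.105,0,0,0],[0,0.002,0,0.105,0,0,0],[0,0.002,0,0.105,0,0,0]]'
```

```text
time_s: 30.55
position: [0.5754, 0.2887, 0.0457]
tcp_rot: [[-0.965, 0.262, 0.002], [0.262, 0.965, 0.001], [-0.002, 0.001, -1.0]]
force: [-1.5, 0.1, 5.8]
opening: 0.112
grasp_force: 30.0
```

```bash
python3 -m jog '[[0,0,-0.015,0,0,0,0],[0,0,-0.03,0,0,0,0],[0,0,-0.045,0,0,0,0],[0,0,-0.06,0,0,0,0],[0,0,-0.075,0,0,0,0],[0,0,-0.09,0,0,0,0],[0,0,-0.105,0,0,0,0],[0,0,-0.12,0,0,0,0],[0,0,-0.135,0,0,0,0],[0,0,-0.147,0,0,0,0],[0,0,-0.147,0,0,0,0],[0,0,-0.147,0,0,0,0],[0,0,-0.147,0,0,0,0]]'
```

```text
time_s: 32.17
position: [0.5389, 0.1512, 0.0457]
tcp_rot: [[-0.964, 0.265, 0.008], [0.265, 0.964, 0.007], [-0.005, 0.009, -1.0]]
force: [2.5, 20.4, 3.3]
opening: 0.112
grasp_force: 30.0
```

```bash
python3 -m jog '[[0.3,0,0.004,0,0,0,0],[0.3,0,0.004,0,0,0,0],[0.3,0,0.004,0,0,0,0],[0.3,0,0.004,-0.06,0,0,0],[0.3,0,0.004,-0.12,0,0,0],[1,0,0.004,-0.2,0,0,0],[1,-0.02,-0.2,-0.2,0,0,0],[1,-0.02,-0.2,-0.2,0,0,0],[1,-0.02,-0.2,-0.2,0,0,0],[1,-0.02,-0.2,-0.2,0,0,0],[1,-0.02,-0.2,-0.2,0,0,0]]'
python3 - <<'E'
from h import *
p,d=viewer.capture('top');cv2.imwrite('pics/t2.png',p)
hsv=cv2.cvtColor(p,cv2.COLOR_BGR2HSV);K=viewer.camera_info('top')
for n in ['chest_drawer0_handle','drawer_floor','lip_red','lip_orange','lip_white']:
    print(n,[(round(a['p'],2),np.round(a['xyz'],3)) for a in models.tip_of('top',n)[:2]])
for n in ['lip_white','lip_red','lip_orange']:
    for r in models.outline_of('top',n)[:2]:
        P=maskpts('top',r['mask'],d);t=P[P[:,2]>.014];t=t[t[:,2]<.03]
        if len(t)>10:print(n,r['p'],cv2.minAreaRect(t[:,:2].astype(np.float32)*1000))
E
```

```text
time_s: 33.55
position: [0.5028, -0.0527, 0.2444]
tcp_rot: [[-0.964, 0.265, -0.001], [0.265, 0.964, 0.001], [0.001, 0.0, -1.0]]
force: [0.6, 1.3, 0.0]
opening: 0.895
grasp_force: 0.0
chest_drawer0_handle [(0.96, array([0.539, 0.151, 0.05 ]))]
drawer_floor [(0.62, array([0.574, 0.291, 0.024])), (0.4, array([ 0.506, -0.291,  0.061]))]
lip_red [(0.69, array([ 0.609, -0.069, -0.002])), (0.44, array([ 0.434, -0.241,  0.   ]))]
lip_orange [(0.33, array([ 0.609, -0.074, -0.   ]))]
lip_white [(0.48, array([ 0.415, -0.014,  0.001]))]
lip_white 0.66 ((414.19244384765625, -18.87209701538086), (75.3037338256836, 21.622642517089844), 26.623849868774414)
lip_orange 0.43 ((430.2232971191406, -298.3675537109375), (68.4904556274414, 59.756439208984375), 58.130428314208984)
```

View pics/t2.png

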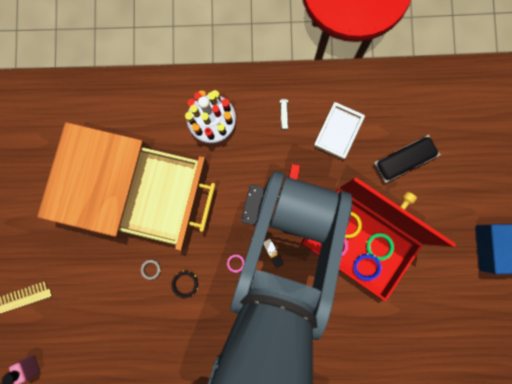

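The top view shows the drawer open about 142 mm, with its floor clear, and the four bangles in the box. I'll take the red lipstick now.

```bash
python3 -m jog '[[0.6,0,0,0,0,0,0],[0.6,0,0,0,0,0,0]]'|head -2; python3 go.py .611,-.078,.24,78.2 .611,-.078,.013,78.2
```

```text
time_s: 34.25
position: [0.5033, -0.0516, 0.2446]
[-0.1109  0.0027  0.0046] [ 0.   0.  -3.4]
[-0.1109  0.0027  0.2316] [ 0.   0.  -3.4]
```

```bash
python3 -m jog '[[0.6,-0.111,0.003,0,0,0,-3.4],[0.6,-0.111,0.003,0,0,0,-3.4],[0.6,-0.111,0.003,0.05,0,0,-3.4],[0.6,-0.111,0.003,0.1,0,0,-3.4],[0.6,-0.111,0.003,0.15,0,0,-3.4],[0.6,-0.111,0.003,0.2,0,0,-3.4],[0.6,-0.111,0.003,0.231,0,0,-3.4],[0.6,-0.111,0.003,0.231,0,0,-3.4],[0.6,-0.111,0.003,0.231,0,0,-3.4],[0,-0.111,0.003,0.231,0,0,-3.4],[0,-0.111,0.003,0.231,0,0,-3.4],[0,-0.111,0.003,0.231,0,0,-3.4],[0,-0.111,0.003,0.231,0,0,-3.4],[0,-0.111,0.003,0.231,0,0,-3.4]]'
python3 go.py .6245,.2558,.2,-15.2 .6245,.2558,.042,-15.2
```

```text
time_s: 36.0
position: [0.6111, -0.0778, 0.0136]
tcp_rot: [[-0.979, 0.204, 0.0], [0.204, 0.979, 0.0], [-0.0, 0.0, -1.0]]
force: [0.5, 0.3, 0.9]
opening: 0.253
grasp_force: 30.0
[ 0.055   0.3293 -0.1863] [ 0.  -0.  93.4]
[ 0.055   0.3293 -0.0283] [ 0.  -0.  93.4]
```

```bash
python3 -m jog '[[0,0,0,-0.06,0,0,0],[0,0,0,-0.12,0,0,0],[0,0,0,-0.187,0,0,0],[0,0.055,0.33,-0.187,0,0,93.4],[0,0.055,0.33,-0.187,0,0,93.4],[0,0.055,0.33,-0.187,0,0,93.4],[0,0.055,0.33,-0.187,0,0,93.4],[0,0.055,0.33,-0.187,0,0,93.4],[0,0.055,0.33,-0.187,0,0,93.4],[0,0.055,0.33,-0.187,0,0,93.4],[0,0.055,0.33,-0.187,0,0,93.4],[0,0.055,0.33,-0.187,0,0,93.4],[0,0.055,0.33,-0.187,0,0,93.4],[0,0.055,0.33,-0.187,0,0,93.4],[0,0.055,0.33,-0.187,0,0,93.4],[0,0.055,0.33,-0.187,0,0,93.4]]'
python3 go.py .6245,.2558,.042,-15.2
```

```text
time_s: 38.0
position: [0.6246, 0.2563, 0.2005]
tcp_rot: [[0.261, 0.965, -0.0], [0.965, -0.261, -0.0], [-0.0, -0.0, -1.0]]
force: [-0.0, 0.4, -0.3]
opening: 0.247
grasp_force: 30.0
[-0.0005  0.0001  0.1585] [-0.   0.   0.1]
```

```bash
python3 -m jog '[[0,0,0,0.06,0,0,0],[0,0,0,0.12,0,0,0],[0,0,0,0.158,0,0,0],[0,0,0,0.158,0,0,0],[0,0,0,0.158,0,0,0],[0.45,0,0,0.158,0,0,0],[0.45,0,0,0.158,0,0,0],[0.45,0,0,0.158,0,0,0],[0.45,0,0,0.1,0,0,0],[0.45,0,0,0.04,0,0,0],[0.6,0,0,-0.01,0,0,0],[0.6,0,0,-0.01,0,0,0],[0.6,0,0,-0.01,0,0,0]]'
python3 - <<'E'
from h import *
for c in ['top','side']:
    p,d=viewer.capture(c)
    for n in ['lip_red','lip_orange']: print(c,n,[(round(a['p'],2),np.round(a['xyz'],3)) for a in models.tip_of(c,n)[:3]])
    for r in models.outline_of(c,'lip_orange')[:2]:
        P=maskpts(c,r['mask'],d);t=P[(P[:,2]>.014)&(P[:,2]<.03)]
        if len(t)>10:print(r['p'],cv2.minAreaRect(t[:,:2].astype(np.float32)*1000))
E
python3 go.py .517,-.064,.21,77.1 .517,-.064,.013,77.1
```

```text
time_s: 39.62
position: [0.6238, 0.2562, 0.2102]
tcp_rot: [[0.262, 0.965, -0.001], [0.965, -0.262, -0.0], [-0.001, -0.001, -1.0]]
force: [0.5, 0.8, -0.3]
opening: 0.59
grasp_force: 0.0
top lip_red [(0.56, array([0.626, 0.259, 0.019]))]
top lip_orange [(0.55, array([ 0.514, -0.092, -0.005]))]
0.66 ((515.886962890625, -92.47850799560547), (21.355045318603516, 75.85870361328125), 76.3773422241211)
side lip_red [(0.59, array([0.624, 0.252, 0.021])), (0.46, array([ 0.783,  0.143, -0.001]))]
side lip_orange [(0.73, array([ 0.517, -0.092, -0.002]))]
0.58 ((515.8756713867188, -93.212158203125), (23.798871994018555, 69.79486083984375), 65.52751922607422)
0.47 ((435.14984130859375, -242.98992919921875), (251.47850036621094, 166.10923767089844), 54.45490264892578)
[-0.3372 -0.0197 -0.0002] [ -0.1  -0.  -92.3]
[-0.3371 -0.0195  0.1968] [ -0.1  -0.  -92.3]
```

The orange lipstick has been knocked to (.516,-.0925), close to the box. I'll re-aim with a narrower opening and grasp 10 mm towards its cap.

```bash
python3 go.py .526,-.095,.21,76.4
python3 -m jog '[[0.38,-0.342,-0.027,0,0,0,-91.6],[0.38,-0.342,-0.027,0,0,0,-91.6],[0.38,-0.342,-0.027,0,0,0,-91.6],[0.38,-0.342,-0.027,0,0,0,-91.6],[0.38,-0.342,-0.027,0,0,0,-91.6],[0.38,-0.342,-0.027,0,0,0,-91.6],[0.38,-0.342,-0.027,0,0,0,-91.6],[0.38,-0.342,-0.027,0,0,0,-91.6],[0.38,-0.342,-0.027,0,0,0,-91.6],[0.38,-0.342,-0.027,0,0,0,-91.6],[0.38,-0.342,-0.027,0,0,0,-91.6],[0.38,-0.342,-0.027,0,0,0,-91.6],[0.38,-0.342,-0.027,0,0,0,-91.6],[0.38,-0.342,-0.027,0,0,0,-91.6]]'
python3 go.py .526,-.095,.013,76.4
```

```text
[-0.3648 -0.0029 -0.0002] [ -0.1  -0.  -91.6]
time_s: 41.78
position: [0.509, -0.0665, 0.2105]
tcp_rot: [[-0.972, 0.235, -0.0], [0.235, 0.972, 0.0], [0.0, 0.0, -1.0]]
force: [-0.5, -0.7, 0.4]
opening: 0.381
grasp_force: 0.0
[-0.0232 -0.0237  0.1975] [ 0. -0.  0.]
```

```bash
python3 -m jog '[[0.38,-0.023,-0.024,0,0,0,0],[0.38,-0.023,-0.024,0.05,0,0,0],[0.38,-0.023,-0.024,0.1,0,0,0],[0.38,-0.023,-0.024,0.15,0,0,0],[0.38,-0.023,-0.024,0.18,0,0,0],[0.38,-0.023,-0.024,0.197,0,0,0],[0.38,-0.023,-0.024,0.197,0,0,0],[0.38,-0.023,-0.024,0.197,0,0,0],[0,-0.023,-0.024,0.197,0,0,0],[0,-0.023,-0.024,0.197,0,0,0],[0,-0.023,-0.024,0.197,0,0,0],[0,-0.023,-0.024,0.197,0,0,0]]'
python3 go.py .5183,.2846,.2,-15.2
```

```text
time_s: 43.28
position: [0.5262, -0.0954, 0.0141]
tcp_rot: [[-0.972, 0.235, 0.001], [0.235, 0.972, -0.0], [-0.001, -0.0, -1.0]]
force: [-0.6, -0.0, 5.5]
opening: 0.251
grasp_force: 30.0
[ 0.0966  0.3675 -0.186 ] [ 0.   0.1 91.6]
```

```bash
python3 -m jog '[[0,0,0,-0.06,0,0,0],[0,0,0,-0.12,0,0,0],[0,0,0,-0.186,0,0,0],[0,0.097,0.3675,-0.186,0,0,91.6],[0,0.097,0.3675,-0.186,0,0,91.6],[0,0.097,0.3675,-0.186,0,0,91.6],[0,0.097,0.3675,-0.186,0,0,91.6],[0,0.097,0.3675,-0.186,0,0,91.6],[0,0.097,0.3675,-0.186,0,0,91.6],[0,0.097,0.3675,-0.186,0,0,91.6],[0,0.097,0.3675,-0.186,0,0,91.6],[0,0.097,0.3675,-0.186,0,0,91.6],[0,0.097,0.3675,-0.186,0,0,91.6],[0,0.097,0.3675,-0.186,0,0,91.6],[0,0.097,0.3675,-0.186,0,0,91.6],[0,0.097,0.3675,-0.186,0,0,91.6]]'
python3 go.py .5183,.2846,.042,-15.2
```

```text
time_s: 45.28
position: [0.5178, 0.2845, 0.1995]
tcp_rot: [[0.261, 0.965, -0.0], [0.965, -0.261, -0.0], [-0.0, -0.0, -1.0]]
force: [-0.2, -1.0, 0.2]
opening: 0.25
grasp_force: 30.0
[0.0003 0.0005 0.1575] [-0.   0.   0.1]
```

```bash
python3 -m jog '[[0,0,0,0.06,0,0,0],[0,0,0,0.12,0,0,0],[0,0,0,0.158,0,0,0],[0,0,0,0.158,0,0,0],[0,0,0,0.158,0,0,0],[0.45,0,0,0.158,0,0,0],[0.45,0,0,0.158,0,0,0],[0.45,0,0,0.158,0,0,0],[0.45,0,0,0.1,0,0,0],[0.45,0,0,0.04,0,0,0],[0.6,0,0,-0.01,0,0,0],[0.6,0,0,-0.01,0,0,0],[0.6,0,0,-0.01,0,0,0]]'
python3 - <<'E'
from h import *
for c in ['top','side']:
    p,d=viewer.capture(c)
    for n in ['lip_orange','lip_white']: print(c,n,[(round(a['p'],2),np.round(a['xyz'],3)) for a in models.tip_of(c,n)[:3]])
    for r in models.outline_of(c,'lip_white')[:2]:
        P=maskpts(c,r['mask'],d);t=P[(P[:,2]>.014)&(P[:,2]<.03)]
        if len(t)>10:print(r['p'],cv2.minAreaRect(t[:,:2].astype(np.float32)*1000))
E
python3 go.py .4145,-.0185,.21,116.6 .4145,-.0185,.013,116.6
```

```text
time_s: 46.9
position: [0.517, 0.2844, 0.2093]
tcp_rot: [[0.262, 0.965, -0.001], [0.965, -0.262, -0.0], [-0.001, -0.001, -1.0]]
force: [-0.1, 0.1, 0.2]
opening: 0.589
grasp_force: 0.0
top lip_orange []
top lip_white [(0.66, array([ 0.418, -0.01 ,  0.002])), (0.25, array([0.539, 0.152, 0.051]))]
0.47 ((414.32281494140625, -19.252920150756836), (73.34622192382812, 21.201656341552734), 25.450654983520508)
side lip_orange [(0.42, array([0.519, 0.294, 0.02 ])), (0.25, array([ 0.742, -0.204, -0.   ]))]
side lip_white [(0.61, array([ 0.418, -0.017, -0.004]))]
0.54 ((415.3158264160156, -19.946712493896484), (75.0080795288086, 24.341161727905273), 24.8094425201416)
[-0.3194 -0.02   -0.001 ] [  -0.1   -0.1 -131.8]
[-0.3192 -0.0197  0.196 ] [  -0.1   -0.1 -131.8]
```

```bash
python3 go.py .4145,-.0188,.21,-64
python3 -m jog '[[0.45,-0.3193,-0.0197,0,0,0,48.7],[0.45,-0.3193,-0.0197,0,0,0,48.7],[0.45,-0.3193,-0.0197,0,0,0,48.7],[0.45,-0.3193,-0.0197,0,0,0,48.7],[0.45,-0.3193,-0.0197,0,0,0,48.7],[0.45,-0.3193,-0.0197,0,0,0,48.7],[0.45,-0.3193,-0.0197,0,0,0,48.7],[0.45,-0.3193,-0.0197,0,0,0,48.7],[0.45,-0.3193,-0.0197,0,0,0,48.7],[0.45,-0.3193,-0.0197,0,0,0,48.7],[0.45,-0.3193,-0.0197,0,0,0,48.7]]'
python3 go.py .4145,-.0188,.013,-64
```

```text
[-0.3197 -0.0199 -0.001 ] [-0.1  0.1 48.8]
time_s: 48.68
position: [0.4152, -0.0178, 0.2095]
tcp_rot: [[0.897, 0.442, -0.0], [0.442, -0.897, 0.0], [-0.0, -0.0, -1.0]]
force: [0.5, 0.7, 0.5]
opening: 0.447
grasp_force: 0.0
[-0.0011  0.0006  0.1965] [-0.   0.   0.2]
```

```bash
python3 -m jog '[[0.45,-0.001,0,0.06,0,0,0],[0.45,-0.001,0,0.12,0,0,0],[0.45,-0.001,0,0.17,0,0,0],[0.45,-0.001,0,0.196,0,0,0],[0.45,-0.001,0,0.196,0,0,0],[0.45,-0.001,0,0.196,0,0,0],[0,-0.001,0,0.196,0,0,0],[0,-0.001,0,0.196,0,0,0],[0,-0.001,0,0.196,0,0,0],[0,-0.001,0,0.196,0,0,0]]'
python3 go.py .5714,.2702,.2,-15.2
```

```text
time_s: 49.92
position: [0.4144, -0.0188, 0.0138]
tcp_rot: [[0.898, 0.44, 0.001], [0.44, -0.898, -0.0], [0.0, 0.0, -1.0]]
force: [-0.8, 0.6, 2.5]
opening: 0.247
grasp_force: 30.0
[ 0.2683 -0.1903 -0.1862] [  0.   -0.  -48.7]
```

```bash
python3 -m jog '[[0,0,0,-0.06,0,0,0],[0,0,0,-0.12,0,0,0],[0,0,0,-0.186,0,0,0],[0,0.268,-0.19,-0.186,0,0,-48.7],[0,0.268,-0.19,-0.186,0,0,-48.7],[0,0.268,-0.19,-0.186,0,0,-48.7],[0,0.268,-0.19,-0.186,0,0,-48.7],[0,0.268,-0.19,-0.186,0,0,-48.7],[0,0.268,-0.19,-0.186,0,0,-48.7],[0,0.268,-0.19,-0.186,0,0,-48.7],[0,0.268,-0.19,-0.186,0,0,-48.7],[0,0.268,-0.19,-0.186,0,0,-48.7],[0,0.268,-0.19,-0.186,0,0,-48.7]]'
python3 go.py .5714,.2702,.042,-15.2
```

```text
time_s: 51.55
position: [0.571, 0.2687, 0.1998]
tcp_rot: [[0.263, 0.965, -0.0], [0.965, -0.263, -0.0], [-0.0, -0.0, -1.0]]
force: [0.4, -0.2, -0.3]
opening: 0.25
grasp_force: 30.0
[0.0016 0.0001 0.1578] [-0.   0.  -0.1]
```

After releasing, I'll move back so that I can look into the drawer.

```bash
python3 -m jog '[[0,0,0,0.06,0,0,0],[0,0,0,0.12,0,0,0],[0,0,0,0.158,0,0,0],[0,0,0,0.158,0,0,0],[0,0,0,0.158,0,0,0],[0.45,0,0,0.158,0,0,0],[0.45,0,0,0.158,0,0,0],[0.45,0,0,0.158,0,0,0],[0.45,0,0,0.1,0,0,0],[0.45,0,0,0.04,0,0,0],[0.45,0,0,-0.01,0,0,0],[0.3,-0.2,0,-0.01,0,0,-40],[0.3,-0.2,0,-0.01,0,0,-40],[0.3,-0.2,0,-0.01,0,0,-40],[0.3,-0.2,0,-0.01,0,0,-40],[0.3,-0.2,0,-0.01,0,0,-40],[0.3,-0.2,0,-0.01,0,0,-40]]'
python3 - <<'E'
from h import *
p,d=viewer.capture('top');cv2.imwrite('pics/t3.png',p)
for c in ['top','side']:
    if c=='side': viewer.capture(c)
    for n in ['chest_drawer0_handle','lip_red','lip_orange','lip_white','bangle_rose','bangle_blue','bangle_emerald','bangle_amber']: print(c,n,[(round(a['p'],2),np.round(a['xyz'],3)) for a in models.tip_of(c,n)[:2]])
E
python3 go.py .539,.151,.15,74.8
```

```text
time_s: 53.68
position: [0.5192, 0.0773, 0.2098]
tcp_rot: [[-0.418, 0.908, 0.001], [0.908, 0.418, 0.0], [-0.0, 0.001, -1.0]]
force: [0.3, -0.0, 0.3]
opening: 0.301
grasp_force: 0.0
top chest_drawer0_handle []
top lip_red [(0.48, array([0.626, 0.26 , 0.02 ]))]
top lip_orange [(0.65, array([ 0.376, -0.258,  0.012])), (0.54, array([0.521, 0.295, 0.016]))]
top lip_white [(0.45, array([0.574, 0.276, 0.023]))]
top bangle_rose [(0.61, array([ 0.44 , -0.179,  0.014])), (0.45, array([0.378, 0.308, 0.002]))]
top bangle_blue [(0.73, array([ 0.372, -0.261,  0.016])), (0.38, array([ 0.435, -0.243,  0.006]))]
top bangle_emerald [(0.7, array([ 0.427, -0.3  ,  0.009]))]
top bangle_amber [(0.63, array([ 0.484, -0.218,  0.002]))]
side chest_drawer0_handle [(0.59, array([0.54 , 0.152, 0.05 ]))]
side lip_red []
side lip_orange [(0.56, array([0.522, 0.294, 0.017]))]
side lip_white []
side bangle_rose [(0.76, array([0.34 , 0.219, 0.   ])), (0.68, array([ 0.439, -0.185,  0.017]))]
side bangle_blue [(0.8, array([ 0.383, -0.262,  0.014])), (0.41, array([ 0.438, -0.238,  0.   ]))]
side bangle_emerald [(0.61, array([ 0.43 , -0.298,  0.01 ]))]
side bangle_amber [(0.81, array([ 0.489, -0.213,  0.007])), (0.33, array([0.522, 0.295, 0.02 ]))]
[0.0589 0.0495 0.0596] [  0.   0. -50.]
```

View pics/t3.png

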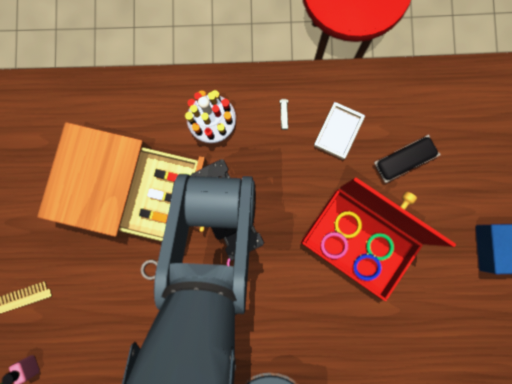

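All three lipsticks lie in the drawer at (165,176), (158,195) and (152,215). All four bangles are in the box. Next I'll grip the handle and push the drawer home.

```bash
python3 -m jog '[[0.3,0.059,0.0495,0,0,0,-50],[0.3,0.059,0.0495,0,0,0,-50],[0.3,0.059,0.0495,0,0,0,-50],[0.3,0.059,0.0495,0,0,0,-50],[0.3,0.059,0.0495,0,0,0,-50],[0.3,0.059,0.0495,0,0,0,-50],[0.3,0.059,0.0495,0.06,0,0,-50],[0.3,0.059,0.0495,0.06,0,0,-50],[0.3,0.059,0.0495,0.06,0,0,-50]]' | head -2
python3 go.py .539,.1515,.046,74.8
```

```text
time_s: 55.7
position: [0.5396, 0.1511, 0.1505]
[0.0008 0.0001 0.1045] [ 0.   0.1 -0. ]
```

```bash
python3 -m jog '[[0.3,0,0,0.05,0,0,0],[0.3,0,0,0.104,0,0,0],[0.3,0,0,0.104,0,0,0],[0.3,0,0,0.104,0,0,0],[0,0,0,0.104,0,0,0],[0,0,0,0.104,0,0,0],[0,0,0,0.104,0,0,0],[0,0,0.02,0.104,0,0,0],[0,0,0.04,0.104,0,0,0],[0,0,0.06,0.104,0,0,0],[0,0,0.08,0.104,0,0,0],[0,0,0.1,0.104,0,0,0],[0,0,0.12,0.104,0,0,0],[0,0,0.132,0.104,0,0,0],[0,0,0.139,0.104,0,0,0],[0,0,0.144,0.104,0,0,0],[0,0,0.144,0.104,0,0,0],[0,0,0.144,0.104,0,0,0]]'
```

```text
time_s: 57.95
position: [0.5774, 0.291, 0.0476]
tcp_rot: [[-0.965, 0.262, 0.003], [0.262, 0.965, 0.002], [-0.002, 0.002, -1.0]]
force: [-0.6, 0.6, 6.3]
opening: 0.116
grasp_force: 30.0
```

```bash
python3 -m jog '[[0,0,0.002,0,0,0,0],[0,0,0.004,0,0,0,0],[0,0,0.004,0,0,0,0]]'; python3 -m jog '[[0,0,-0.003,0,0,0,0],[0.3,0,-0.003,0,0,0,0],[0.3,0,-0.003,0,0,0,0],[0.3,0,-0.003,0,0,0,0],[0.3,0,-0.003,-0.06,0,0,0],[0.3,0,-0.003,-0.12,0,0,0],[0,0,-0.003,-0.2,0,0,0],[0,0,-0.2,-0.22,0,0,0],[0,0,-0.2,-0.22,0,0,0],[0,0,-0.2,-0.22,0,0,0],[0,0,-0.2,-0.22,0,0,0],[0,0,-0.2,-0.22,0,0,0]]'
python3 - <<'E'
from h import *
p,d=viewer.capture('top')
print([a['xyz'] for a in models.tip_of('top','chest_drawer0_handle')])
p,d=viewer.capture('side');cv2.imwrite('pics/s3.png',p)
print([a['xyz'] for a in models.tip_of('side','chest_drawer0_handle')])
print([a['xyz'] for a in models.tip_of('side','jbox_lid_handle')])
E
```

```text
time_s: 58.32
position: [0.5784, 0.2944, 0.0476]
tcp_rot: [[-0.965, 0.261, 0.002], [0.261, 0.965, 0.001], [-0.002, 0.001, -1.0]]
force: [-0.5, 0.8, 7.5]
opening: 0.118
grasp_force: 30.0
time_s: 59.82
position: [0.5255, 0.1005, 0.2657]
tcp_rot: [[-0.965, 0.264, 0.001], [0.264, 0.965, 0.001], [-0.0, 0.001, -1.0]]
force: [1.2, 1.2, -0.6]
opening: 0.006
grasp_force: 0.0
[[0.5743, 0.2919, 0.0481]]
[]
[[0.5434, -0.3174, 0.2012]]
```

View pics/s3.png

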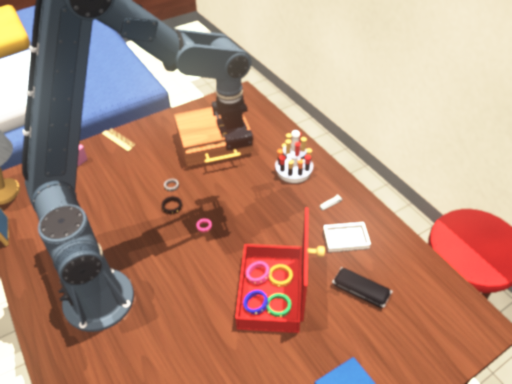

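```bash
python3 - <<'E'
from h import *
c=np.radians(74.8);X=np.array([np.cos(c),np.sin(c)]);H=np.array([.575,.2885])
p1,d1=viewer.capture('top')
for p,d in [(cv2.imread('top0raw.png'),np.load('top0.npy')),(p1,d1)]:
    hsv=cv2.cvtColor(p,cv2.COLOR_BGR2HSV)
    m=(hsv[...,0]>=21)&(hsv[...,0]<=34)&(hsv[...,1]>110)&(hsv[...,2]>120)
    m[:,:120]=0;m[:,175:]=0;m[:160]=0;m[225:]=0
    P=maskpts('top',m,d);P=P[(P[:,2]>.045)&(P[:,2]<.066)]
    a=(P[:,:2]-H)@X;a=a[np.abs(a)<.014]
    # chest top front edge along chest x
    v,u=np.mgrid[110:250,30:165];Q=world('top',np.c_[u.ravel(),v.ravel()],d)
    b=(Q[:,:2]-H)@X;y=(Q[:,:2]-H)@np.array([-X[1],X[0]])
    t=b[(np.abs(Q[:,2]-.09)<.006)&(np.abs(y)<.08)]
    f=b[(np.abs(Q[:,2]-.075)<.006)&(np.abs(y)<.08)]
    print('bar',np.median(a),len(a),'chest top edge',np.percentile(t,[1,3]),'front z',np.percentile(f,[2,50,98]))
E
```

```text
bar -0.0012882409161201777 189 chest top edge [0.0554 0.0594] front z [0.0322 0.0397 0.0556]
bar nan 0 chest top edge [0.0556 0.0595] front z [0.035  0.0428 0.0557]
  return _methods._mean(a, axis=axis, dtype=dtype,
  ret = ret.dtype.type(ret / rcount)
```

I pulled the drawer back about 3 mm when letting go. I'll regrip, push to the stop, and release without moving.

```bash
python3 go.py .5775,.2915,.15,74.8 .5775,.2915,.046,74.8
```

```text
[-0.0011  0.1963  0.1151] [ 0.  -0.   0.1]
[-0.0012  0.1963  0.2191] [ 0.  -0.   0.1]
```

```bash
python3 -m jog '[[0.3,-0.001,0.196,0.05,0,0,0],[0.3,-0.001,0.196,0.05,0,0,0],[0.3,-0.001,0.196,0.05,0,0,0],[0.3,-0.001,0.196,0.05,0,0,0],[0.3,-0.001,0.196,0.05,0,0,0],[0.3,-0.001,0.196,0.11,0,0,0],[0.3,-0.001,0.196,0.17,0,0,0],[0.3,-0.001,0.196,0.218,0,0,0],[0.3,-0.001,0.196,0.218,0,0,0],[0.3,-0.001,0.196,0.218,0,0,0],[0,-0.001,0.196,0.218,0,0,0],[0,-0.001,0.196,0.218,0,0,0],[0,-0.001,0.196,0.218,0,0,0],[0,-0.001,0.196,0.218,0,0,0],[0,-0.001,0.199,0.218,0,0,0],[0,-0.001,0.202,0.218,0,0,0],[0,-0.001,0.202,0.218,0,0,0],[0,-0.001,0.202,0.218,0,0,0]]'
```

```text
time_s: 62.38
position: [0.5802, 0.2952, 0.0496]
tcp_rot: [[-0.965, 0.261, 0.002], [0.261, 0.965, -0.001], [-0.003, -0.0, -1.0]]
force: [-0.4, -2.8, 8.5]
opening: 0.116
grasp_force: 30.0
```

```bash
python3 -m jog '[[0,0,0.003,0,0,0,0],[0,0,0.005,0,0,0,0],[0,0,0.005,0,0,0,0]]' | sed -n '2p;4p'
```

```text
position: [0.5802, 0.2954, 0.0496]
force: [-2.6, -14.8, 12.2]
```

The stop is felt, so the drawer is home. I'll release and move to behind the lid, off the knob at box y = +0.06.

```bash
python3 -m jog '[[0.3,0,0.003,0,0,0,0],[0.3,0,0.003,0,0,0,0],[0.3,0,0.003,0,0,0,0],[0.3,0,0.003,0,0,0,0],[0.3,0,0.003,-0.06,0,0,0],[0.3,0,0.003,-0.12,0,0,0],[0,0,0.003,-0.18,0,0,0],[0,0,0.003,-0.235,0,0,0],[0,0,0.003,-0.235,0,0,0],[0,0,0.003,-0.235,0,0,0]]' | head -2
python3 go.py .5758,-.2694,.285,53.6 .5758,-.2694,.221,53.6
```

```text
time_s: 64.0
position: [0.5805, 0.3041, 0.2818]
[-0.1452 -0.5549 -0.0036] [ 0.  -0.1 21.3]
[-0.1453 -0.5549  0.0604] [ 0.  -0.1 21.3]
```

```bash
python3 -m jog '[[0,-0.145,-0.555,0,0,0,21.3],[0,-0.145,-0.555,0,0,0,21.3],[0,-0.145,-0.555,0,0,0,21.3],[0,-0.145,-0.555,0,0,0,21.3],[0,-0.145,-0.555,0,0,0,21.3],[0,-0.145,-0.555,0,0,0,21.3],[0,-0.145,-0.555,0,0,0,21.3],[0,-0.145,-0.555,0,0,0,21.3],[0,-0.145,-0.555,0,0,0,21.3],[0,-0.145,-0.555,0,0,0,21.3],[0,-0.145,-0.555,0,0,0,21.3],[0,-0.145,-0.555,0,0,0,21.3],[0,-0.145,-0.555,0,0,0,21.3]]'
python3 - <<'E'
from h import *
p,d=viewer.capture('side');q,e=viewer.capture('top');cv2.imwrite('pics/st4.png',cv2.resize(np.hstack([p[150:350,180:400],q[120:320,280:500]]),None,fx=1.8,fy=1.8))
c=np.radians(74.8);X=np.array([np.cos(c),np.sin(c)]);H=np.array([.575,.2885])
v,u=np.mgrid[110:250,30:165];Q=world('top',np.c_[u.ravel(),v.ravel()],e)
b=(Q[:,:2]-H)@X;y=(Q[:,:2]-H)@np.array([-X[1],X[0]])
f=b[(np.abs(Q[:,2]-.075)<.006)&(np.abs(y)<.08)];print('front',np.percentile(f,[2,50]))
# TCP waypoints relative: tool x shift (=-boxX), dz
s=bot.read_state();pos=np.array(s['position']);print(pos)
B=np.radians(-36.4);BX=np.array([np.cos(B),np.sin(B)]);h0=(pos[:2]-np.array([.508,-.294]))@BX
print('h0',h0, 'y',(pos[:2]-np.array([.508,-.294]))@np.array([-BX[1],BX[0]]))
for th in range(90,-1,-10):
    t=np.radians(th);h=-.15*np.cos(t)+.008*np.sin(t)+.010;z=.06+.15*np.sin(t)+.008*np.cos(t)+.011
    print(th,'x',round(h0-h,3),'z',round(pos[2]-z,3))
E
```

```text
time_s: 65.62
position: [0.5762, -0.2682, 0.2824]
tcp_rot: [[-0.806, 0.593, -0.0], [0.593, 0.806, 0.001], [0.001, 0.0, -1.0]]
force: [0.1, 0.3, 0.2]
opening: 0.005
grasp_force: 0.0
front [0.0391 0.0469]
[ 0.5763 -0.2687  0.2828]
h0 0.03997611391018367 y 0.06085066191626719
90 x 0.022 z 0.062
80 x 0.048 z 0.063
70 x 0.074 z 0.068
60 x 0.098 z 0.078
50 x 0.12 z 0.092
40 x 0.14 z 0.109
30 x 0.156 z 0.13
20 x 0.168 z 0.153
10 x 0.176 z 0.178
0 x 0.18 z 0.204
```

View pics/st4.png

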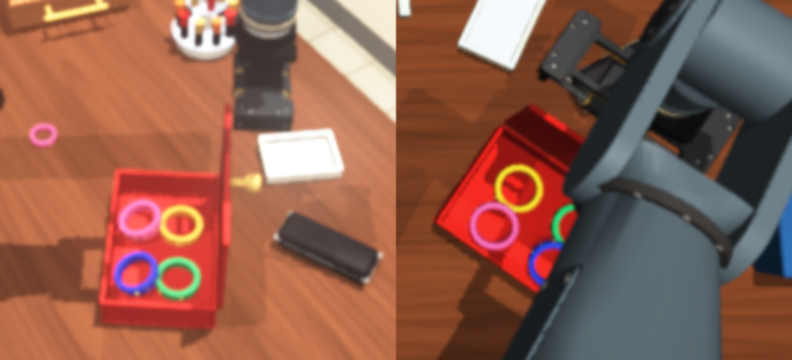

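The side view shows the gripper behind the lid and clear of the knob (250,182), with the bangles in the box. The drawer front now sits 7 mm further in than at the start, so it is home. I'll lower the lid along an arc.

```bash
python3 -m jog '[[0,0,0,0.03,0,0,0],[0,0,0,0.062,0,0,0],[0,0,0,0.062,0,0,0],[0,0.011,0,0.062,0,0,0],[0,0.022,0,0.062,0,0,0],[0,0.035,0,0.062,0,0,0],[0,0.048,0,0.063,0,0,0],[0,0.061,0,0.066,0,0,0],[0,0.074,0,0.068,0,0,0],[0,0.086,0,0.073,0,0,0],[0,0.098,0,0.078,0,0,0],[0,0.109,0,0.085,0,0,0],[0,0.12,0,0.092,0,0,0],[0,0.13,0,0.1,0,0,0],[0,0.14,0,0.109,0,0,0],[0,0.14,0,0.109,0,0,0]]'
python3 - <<'E'
from h import *
p,d=viewer.capture('side');cv2.imwrite('pics/s5.png',p)
print([(round(a['p'],2),np.round(a['xyz'],3)) for a in models.tip_of('side','jbox_lid_handle')])
E
```

```text
time_s: 67.72
position: [0.4618, -0.1858, 0.1725]
tcp_rot: [[-0.804, 0.594, -0.003], [0.594, 0.804, 0.002], [0.004, 0.0, -1.0]]
force: [0.3, -0.1, 0.4]
opening: 0.007
grasp_force: 0.0
[(0.89, array([ 0.441, -0.244,  0.185]))]
```

View pics/s5.png

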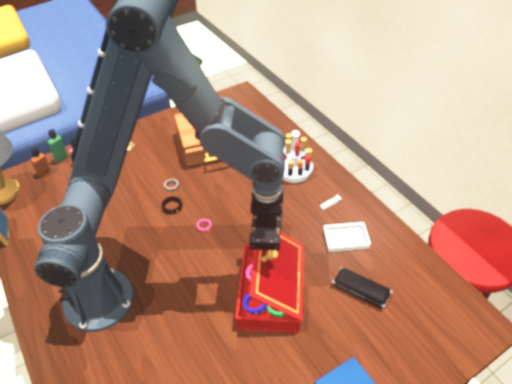

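The lid is down to about 40 degrees, with the fingers on its outer face and clear of the knob (268,258). I'll continue to shut.

```bash
python3 -m jog '[[0,0.008,0,0.01,0,0,0],[0,0.016,0,0.021,0,0,0],[0,0.022,0,0.032,0,0,0],[0,0.028,0,0.044,0,0,0],[0,0.032,0,0.056,0,0,0],[0,0.036,0,0.069,0,0,0],[0,0.038,0,0.08,0,0,0],[0,0.04,0,0.088,0,0,0],[0,0.04,0,0.094,0,0,0],[0,0.04,0,0.097,0,0,0],[0,0.04,0,0.097,0,0,0],[0,0.04,0,0.097,0,0,0]]'
```

```text
time_s: 69.32
position: [0.4309, -0.1629, 0.0795]
tcp_rot: [[-0.804, 0.594, 0.001], [0.594, 0.804, -0.001], [-0.001, -0.0, -1.0]]
force: [-5.0, 2.3, 32.4]
opening: 0.003
grasp_force: 15.9
```

```bash
python3 -m jog '[[0,0,0,-0.02,0,0,0],[0,0,0,-0.08,0,0,0],[0,0,0,-0.14,0,0,0],[0,0,0,-0.2,0,0,0],[0,0,0.25,-0.2,0,0,0],[0,0,0.25,-0.2,0,0,0],[0,0,0.25,-0.2,0,0,0],[0,0,0.25,-0.2,0,0,0],[0,0,0.25,-0.2,0,0,0],[0,0,0.25,-0.2,0,0,0]]' | head -2
python3 - <<'E'
from h import *
p,d=viewer.capture('side');q,e=viewer.capture('top');cv2.imwrite('pics/f.png',cv2.resize(np.hstack([p[100:350,130:400],q[80:330,30:480]]),None,fx=1.1,fy=1.1))
B=np.radians(-36.4);BX=np.array([np.cos(B),np.sin(B)]);BY=np.array([-BX[1],BX[0]])
for c,dd in [('side',d),('top',e)]:
    v,u=np.mgrid[0:384,200:480];Q=world(c,np.c_[u.ravel(),v.ravel()],dd);r=Q[:,:2]-np.array([.508,-.294]);h=r@BX;y=r@BY
    for lo,hi in [(-.165,-.155),(-.12,-.1),(-.03,-.01)]:
        k=(h>lo)&(h<hi)&(abs(y)<.1)&(abs(y)>.03)&(Q[:,2]<.15)&(Q[:,2]>0);print(c,lo,np.median(Q[k,2]),k.sum())
for n in ['jbox_lid_handle','chest_drawer0_handle','carousel','dish','spec_case','hair_clip']: print(n,[(round(a['p'],2),np.round(a['xyz'],3)) for a in models.tip_of('top',n)[:1]])
E
```

```text
time_s: 70.58
position: [0.579, 0.0378, 0.2759]
side -0.165 0.06849924508511007 141
side -0.12 0.06914582830722737 304
side -0.03 0.0689472705084464 305
top -0.165 0.0682710670211839 234
top -0.12 0.06887440693038749 453
top -0.03 0.06874958243956963 443
jbox_lid_handle [(0.91, array([ 0.394, -0.212,  0.104]))]
chest_drawer0_handle [(0.74, array([0.576, 0.298, 0.05 ]))]
carousel [(0.92, array([0.78 , 0.145, 0.005]))]
dish [(0.68, array([ 0.505, -0.292,  0.067]))]
spec_case [(0.87, array([ 0.653, -0.376,  0.   ]))]
hair_clip [(0.44, array([ 0.798, -0.057,  0.002]))]
```

View pics/f.png

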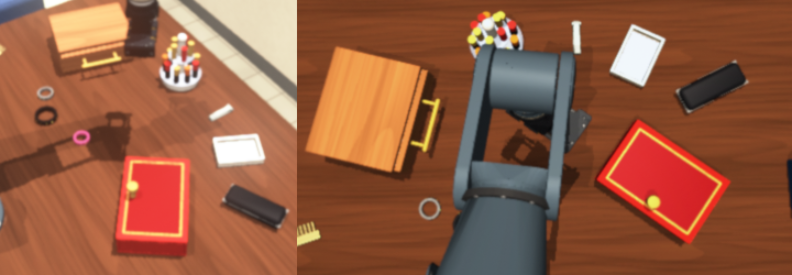

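The lid is flat at 68–69 mm, so it is shut. The drawer is closed, the bystanders are in place and the arm is clear.

```bash
python3 -c "
from rig import workorder
print(workorder.hand_in())"
```

```text
the job is handed in; nothing more can be done
None
```

The job is handed in: all three lipsticks are in the closed drawer, all four bangle pairs are in the shut jewellery box, and the last pictures show the carousel, dish, spectacle case and hair clip in place; the hand-in call returned no verdict.

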